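# Trip-test the mixer's breaker, then mix the flask on the sprung head

## Task

Prove the residual-current breaker on the bench power box that feeds the vortex mixer: press its test button, without touching the lever, so that the lever drops, then lift the lever fully back up. Then take the stoppered round flask by its neck out of its cork ring, keep it upright, seat it in the mixer's sprung ring head and press it down until the head has sunk most of the way on its spring, without forcing the glass. Finish while still gripping the neck and holding the head pressed down with the flask, hand off the mixer itself, and leave the other things on the bench where they stand.

Things in the scene. Friction and masses are not known exactly. Their poses are not given: they have to be found in the camera images.
- power_box: Light grey bench power box, fixed, 190 wide (y) x 130 deep (x), 36 high in front, 97 at the back; flat top face sloping 25 deg, rising to +x. Origin: centre of the underside. On the face (box frame): white breaker nose, y -82 to -10, 48 along the slope, 6 proud, lever at its +y part, test button at its -y part; at y +50 two round sockets, the upper with a black plug 40 proud.
- test_button (a joint): The breaker's test button: 0 = released, 0.005 m = fully in; it moves into the sloping face (square to it). A spring resists with about 1.7 N at first and 5 N fully in, and returns it. Pressed 2.5 mm or more it trips the breaker: the lever drops, within 0.2 s if the button goes fully in, and cannot be latched up while the button is held in.
- button_top (a point): Centre of the top of the test button: a pale grey round button of 14 mm diameter standing 9 mm out of the breaker nose. In the box's frame it lies at (-15, -72, 76) mm when released. Nothing stands within 29 mm of the button's edge on the lever side.
- breaker_lever (a joint): Angle of the breaker's lever, rad: 0 = fully up (on, leaning 35 degrees up the slope from the square of the face), 0.96 = dropped (leaning 20 degrees down the slope, towards the box's front). Weighted, it stays where it falls: it falls up against its stop from below about 0.17 and drops from above that; pushing the dropped lever up needs about 1 N along its arc at its end.
- lever_tip (a point): Middle of the outer end of the lever: a black paddle 20 mm wide (y), 7 to 10 thick, its end 30 mm from the pivot, so 19 to 22 mm out of the breaker nose at either stop. The pivot axis is parallel to the box's y, through (0, -26, 66) mm in the box's frame, in the plane of the sloping face. Tip in that frame: about (5, -26, 96) mm up, (-21, -26, 87) mm dropped.
- mixer: Vortex mixer, fixed: white housing on a grey foot, 150 deep (x) x 116 wide (y), 85 high, dark control panel on its front (-x), on top the round black ring head. Origin: centre of the underside; the head's axis is upright, 18 mm behind the origin (+x of the mixer).
- mixer_head (a joint): How far the sprung head is pushed down, m: 0 = up, 0.008 = at its stop. The spring resists with about 3 N at the start and 11 N at the stop. The flask's weight alone does not move it.
- mixer_seat (a point): On the head's axis: the point where the lowest point of the round flask lies when the flask is seated; 106 mm above the bench with the head up, moves down with the head. The head is an upright black rubber ring, 72 mm outside and 48 mm inside diameter, its top edge 11 mm above this point; the flask's ball rests on the inner edge of the ring.
- flask: The only round-bottomed flask: brown glass ball 64 mm across, upright neck 26 mm in diameter, flat white stopper; 118 mm tall, about 0.16 kg. Neck from 60 to 102 mm above the lowest point, then a rim 31 mm across up to 108, then the stopper (25 mm across). Origin: the lowest point of the ball; z runs up the neck.
- flask_neck (a point): Middle of the flask's neck, on its axis, 86 mm above the lowest point of the ball: where to grip it. It need only be gripped within 35 mm of here.
- cork_ring: Cork ring in which the flask stands, fixed: 82 mm outside, 48 mm inside diameter, 30 mm high. Origin: centre of the underside. The flask's lowest point lies 19 mm above the bench in it.
- conical_flask: Bystander: clear conical flask, 64 mm across, 96 high; origin under its centre.
- beaker: Bystander: small glass beaker, 50 mm across, 68 high; origin under its centre.
- slide_box: Bystander: white slide box 90 x 72 x 34; origin under its centre.
- wash_bottle: Bystander: white wash bottle 60 mm across, 185 high with its spout; origin under its centre.
- tip_box: Bystander: pipette tip box 83 x 122 x 54; origin under its centre.
- tube_rack: Bystander: grey rack with small tubes 70 x 150 x 44; origin under its centre.
- dropper_bottle: Bystander: small white bottle with black cap, 29 mm across, 63 high; origin under its centre.
- marker: Bystander: black marker pen with grey cap, 128 mm long, 13 thick, lying; origin under its centre.
Not all that is in view belongs to the job. Leave any red or yellow look-alike of the mixer alone.

How it is judged:
By the outcome, as a careful person would: the job done as asked, in the order asked, and still so for the second after the job is handed in, while the arm keeps its last pose, push and grip.
It also fails if it takes over 54 s, if anything falls off the work surface, if the arm or the gripper's body presses on something with over 40 N, if the wrist force passes 120 N, or if a joint passes its speed limit or range.

## Robot

A 7-joint arm with a two-finger parallel gripper is mounted at the origin on the work surface. World frame = base frame: x ahead of the robot, y to its left, z up, the work surface at z = 0. Lengths are in m, angles in degrees, forces in N, time in s.
With the tool pointing down it reaches from about 0.425 to 1.025 m from the base axis. Payload 3.6 kg.
Tool frame: the origin (TCP) lies between the finger pads; the fingertips stand 14 mm ahead of it and the grasp point (between the pads) lies 5 mm behind it (arm.nose_length is the z of the fingertips in the tool frame, in m); z points along the fingers, y is the direction in which the jaws open and shut (so a half turn about z gives the same grasp; the last joint's range is limited). The gripper opens to 85 mm and grips with 20 to 120 N. Pads are 22 mm wide; open, the fingers measure 114 mm over their backs; the gripper's body (76 mm by 85 mm) begins 54 mm behind the grasp point. The pads swing forward as they close: fully open they stand 13 mm farther back than shut.
Start: joints at [61.965, 33.873, 2.773, 92.16, -1.908, 54.013, -1.931], TCP at [0.28, -0.669, 0.245] pointing down, gripper open.
Joint ranges: [-153.93, 153.93], [-27.13, 128.08], [-72.61, 78.16], [10.71, 143.7], [-87.88, 267.88], [4.46, 118.87], [-176.78, 176.78]. Speed limits (degrees/s): [147.25, 147.25, 180, 180, 180, 180, 180].

## Interface

Orientations are given as [roll, pitch, yaw] about the fixed x, y, z axes, in that order (R = Rz(yaw) Ry(pitch) Rx(roll)).
In Python, from cell import arm gives the robot as it stands. The module is installed in compiled form; this text tells all that it offers.
- The arm moves only by the shell command python3 -m crank 'ROWS'. ROWS is JSON, one flat list of numbers, 7 for each row, row after row: the turn, a rotation vector about the tool's x, y, z in degrees, then the shift along the tool's x, y, z in mm, then the opening, from -1 (shut) to 1 (fully open). A call has exactly 5 rows; each row shifts and turns the commanded pose from where the row before left it, along the tool's axes as they then stand; what a row does not reach is not made up. A row lasts 1/12 s, in which the tool goes at most 41.7 mm and 7.16 degrees, less where a joint would pass 70% of its speed; a pose out of reach is approached as far as the arm can. A call with a gripper value outside its range is refused whole. The fingers move at their own pace and stop on an object; the grip force is fixed at half the most. Time passes only in rows, so rows that do not move let the fingers close, or fill a call up. It gives the time, the measured TCP pose, the force and the opening at its end, in the units of the state.
- arm.get_obs(): the state, without advancing time (a new reading comes with each control period).
- arm.camera(name): name is "scene" or "top" or "wrist"; returns the picture (400x640x3 uint8, red, green, blue); there is no depth.
- arm.camera_model(name): a dict with "mtx" (3x3 intrinsics, pixels), "dist" ([k1, k2, p1, p2, k3] as OpenCV has them; the pictures are not rectified), "rvec" (rotation vector, rad) and "tvec" (3), from world to camera coordinates, as OpenCV has them. Camera axes: x right, y down, z forward; pixel columns grow to the right and rows downward; lengths in m; the calibration is good to about 2 mm. A picture is of the moment at which its call begins: read the wrist's pose just before it. camera_model takes no time and is no camera call; for the wrist camera it gives the pose at the moment of the call.
- arm.job_done(): hands the job in, once; it reports no verdict.
The state is a dict: "time": time; "qpos": joint angles; "dq": joint speeds; "joint_torque": joint torques, N m; "eef_pos": TCP position; "tcp_rot": TCP orientation; "force": force on the tool from outside, world axes, zero at the start; "torque": the same for the moment, N m; "opening": finger opening in m.
Only numpy, scipy, OpenCV 4.12 (cv2) and the standard library are available. Lean on these libraries where they do the work, as an engineer would, in place of code of your own. Each camera call takes 0.05 s, during which the arm holds its last target.

## Working session

There is one attempt and no reset: what is moved stays moved. The work goes in short steps, Python scripts to look and compute and a shell command to move; the robot and the scene stay as the last step left them, time stands still between calls to the robot, and variables do not carry over. Pictures are saved under pics/ and viewed, and the job is handed in when it is done.

```bash
mkdir -p pics
cat > h.py <<'E'
import numpy as np, cv2
from cell import arm
def snap(n,fn):
    im=arm.camera(n); cv2.imwrite('pics/'+fn,im[:,:,::-1]); return im
def proj(n,P,m=None):
    m=m or arm.camera_model(n)
    p,_=cv2.projectPoints(np.array(P,float).reshape(-1,3),np.array(m['rvec'],float),np.array(m['tvec'],float),np.array(m['mtx'],float),np.array(m['dist'],float))
    return p.reshape(-1,2)
def ray(n,uv,m=None):
    m=m or arm.camera_model(n)
    u=cv2.undistortPoints(np.array(uv,float).reshape(-1,1,2),np.array(m['mtx'],float),np.array(m['dist'],float)).reshape(-1,2)
    R=cv2.Rodrigues(np.array(m['rvec'],float))[0]; t=np.array(m['tvec'],float).ravel()
    c=-R.T@t; d=np.c_[u,np.ones(len(u))]@R
    return c,d
def at(n,uv,z,m=None):
    c,d=ray(n,uv,m); return c+d*((z-c[2])/d[:,2])[:,None]
E
python3 - <<'E'
from h import *
print(arm.get_obs())
snap('scene','s0.png');snap('top','t0.png');snap('wrist','w0.png')
for n in('scene','top','wrist'):
    m=arm.camera_model(n);print(n,ray(n,[[320,200]],m), m['mtx'])
E
```

```text
{'time': 0.0, 'qpos': array([61.96535715, 33.92420758,  2.76823388, 92.23782621, -1.90598916,
       54.01138467, -1.92825177]), 'dq': array([ 0.00232124, -0.00678507, -0.02249435,  0.00305525,  0.0132484 ,
        0.04508344, -0.01506081]), 'joint_torque': array([-3.93123810e-04, -5.48693740e+01,  1.54648539e+00, -1.98124301e+01,
        9.35239659e-03,  8.79492232e-03,  8.80639220e-06]), 'eef_pos': array([ 0.27920056, -0.66821292,  0.24415116]), 'tcp_rot': array([-1.79872988e+02,  9.19516669e-03,  2.26851222e+01]), 'force': array([ 0.5556876 , -0.03045234,  0.67229586]), 'torque': array([0.03198347, 0.04926163, 0.02973254]), 'opening': 0.08582577393955557}
scene (array([ 1.07659334, -0.75330981,  1.04313835]), array([[-0.40414191,  0.49256243, -0.77124932]])) [[480.92487686   0.         326.68091321]
 [  0.         480.92487686 188.40961805]
 [  0.           0.           1.        ]]
top (array([ 0.41627635, -0.11623333,  1.12458046]), array([[ 0.11710908,  0.00620105, -0.99310882]])) [[412.07962674   0.         319.49861154]
 [  0.         412.07962674 198.31940604]
 [  0.           0.           1.        ]]
wrist (array([ 0.35881383, -0.6354102 ,  0.37148821]), array([[-0.29964097, -0.11853744, -0.94667313]])) [[280.34932037   0.         321.29806195]
 [  0.         280.34932037 200.58914664]
 [  0.           0.           1.        ]]
```

View pics/s0.png

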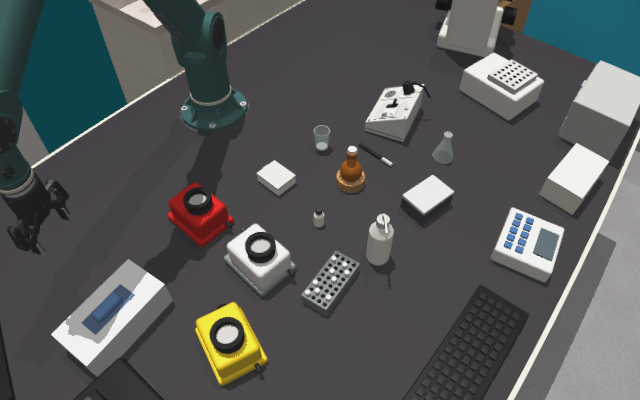

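View pics/t0.png

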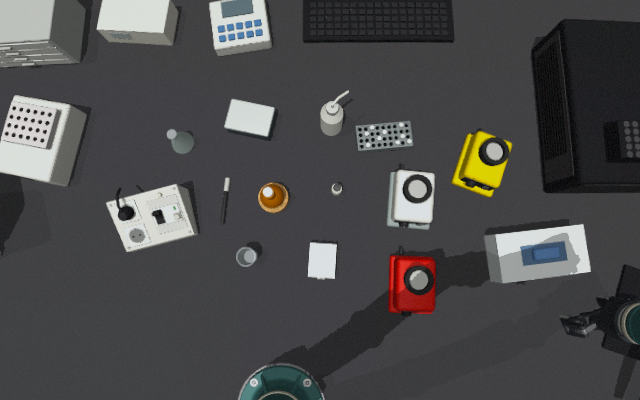

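View pics/w0.png

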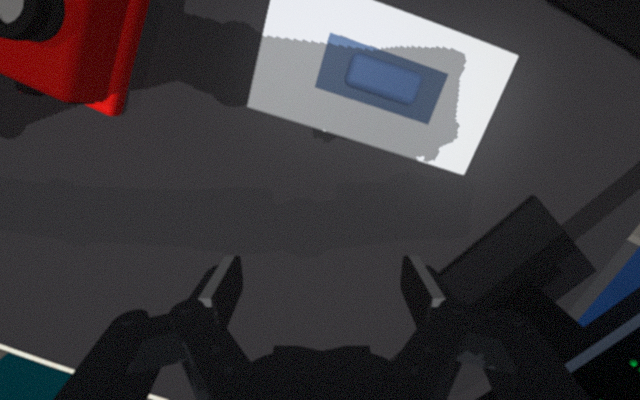

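The top view puts the power box at (152,217), the flask at (273,197) and three mixer types: white (413,195), red (415,280), yellow (485,160). The white one fits "white housing"; red and yellow are the look-alikes. The next step is enlarged crops to confirm this.

Run:
```python
import cv2,numpy as np
t=cv2.imread('pics/t0.png');s=cv2.imread('pics/s0.png')
def c(im,x,y,w,h,k): return cv2.resize(im[y:y+h,x:x+w],None,fx=k,fy=k,interpolation=cv2.INTER_CUBIC)
cv2.imwrite('pics/c1.png',np.hstack([c(t,100,170,100,90,4),c(s,355,70,90,90,4)]))
cv2.imwrite('pics/c2.png',np.vstack([np.hstack([c(t,380,155,70,80,4),c(s,215,210,90,80,4)]),np.hstack([c(t,250,175,50,50,4),c(s,325,140,50,60,4)[:200],c(s,325,140,60,60,4)[:200]])]))
```

```text
(no output)
```

View pics/c1.png

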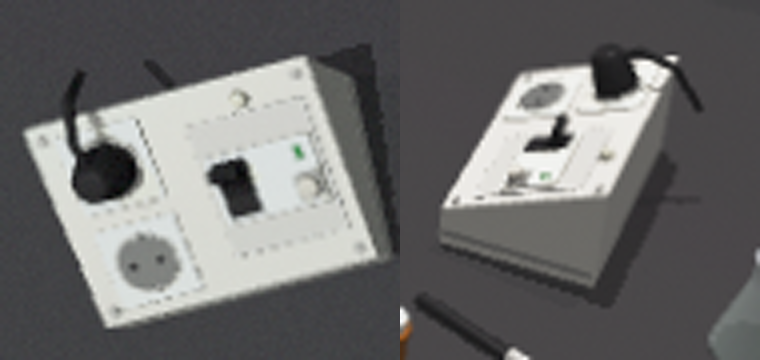

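View pics/c2.png

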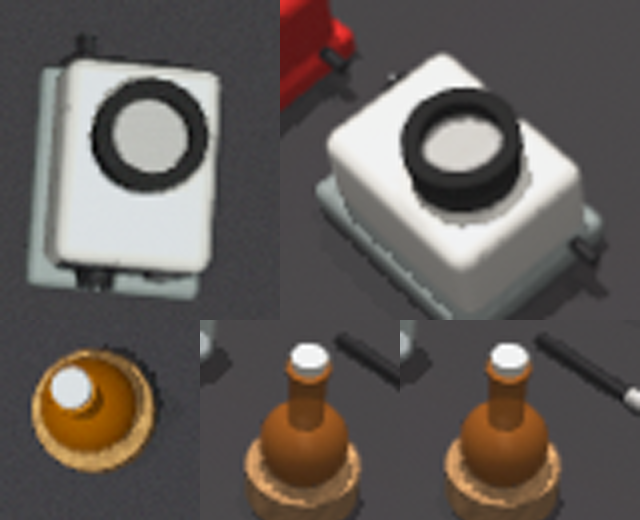

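Run:
```python
from h import *
from scipy.optimize import least_squares
L=np.array([[-65,95,36],[-65,-95,36],[65,-95,97],[65,95,97]])/1e3
ut=np.array([[126.75,251.75],[196.75,235],[177,184.25],[106.25,203.25]])
us=np.array([[385,88.25],[365.5,121.5],[406.5,120.5],[423.5,85.5]])
mt=arm.camera_model('top');ms=arm.camera_model('scene')
def T(p,L):
    c,s=np.cos(p[2]),np.sin(p[2]);return L@np.array([[c,-s,0],[s,c,0],[0,0,1]]).T+[p[0],p[1],0]
f=lambda p:np.r_[(proj('top',T(p,L),mt)-ut).ravel(),(proj('scene',T(p,L),ms)-us).ravel()]
r=least_squares(f,[.4,.3,.2]);print('both',r.x[:2],np.degrees(r.x[2]));print(np.round(f(r.x),1))
rt=least_squares(lambda p:f(p)[:8],[.4,.3,.2]);print('top',rt.x[:2],np.degrees(rt.x[2]),np.round(f(rt.x)[:8],1))
t=cv2.imread('pics/t0.png');s=cv2.imread('pics/s0.png')
def tri(a,b):
    c1,d1=ray('top',[a],mt);c2,d2=ray('scene',[b],ms);d1=d1[0]/np.linalg.norm(d1);d2=d2[0]/np.linalg.norm(d2)
    A=np.c_[d1,-d2];k=np.linalg.lstsq(A,c2-c1,rcond=None)[0];p,q=c1+k[0]*d1,c2+k[1]*d2
    return (p+q)/2,np.linalg.norm(p-q)
# ring & stopper from circle model
def circ(c,r,z):
    a=np.linspace(0,2*np.pi,60,endpoint=False);return np.c_[c[0]+r*np.cos(a),c[1]+r*np.sin(a),0*a+z]
# stopper centroid
def cen(im,x,y,w,h,fn):
    sub=im[y:y+h,x:x+w].astype(int);m=fn(sub);ys,xs=np.nonzero(m);return np.array([xs.mean()+x,ys.mean()+y]),m.sum()
wh=lambda q:(q.min(2)>140)
a,n1=cen(t,258,182,20,20,wh);b,n2=cen(s,343,142,20,16,wh);print('stopper',a,n1,b,n2,tri(a,b),at('top',[a],.137),at('scene',[b],.137))
# dark ring: outer contour
for nm,im,box,m in(('top',t,(398,170,40,40),mt),('scene',s,(240,228,45,40),ms)):
    x,y,w,h=box;g=im[y:y+h,x:x+w].max(2);mk=(g<110).astype(np.uint8)
    cs,_=cv2.findContours(mk,cv2.RETR_CCOMP,cv2.CHAIN_APPROX_NONE);
    for c in sorted(cs,key=cv2.contourArea)[-2:]:
        e=cv2.fitEllipse(c);print(nm,np.round(np.array(e[0])+[x,y],2),np.round(e[1],1),cv2.contourArea(c),at(nm,[np.array(e[0])+[x,y]],.117))
print('tri ring',tri((417.5,188.75),(260.75,244.5)), at('top',[(417.5,188.75)],.117),at('scene',[(260.75,244.5)],.117))
# button & tip prediction
P=T(r.x,np.array([[-15,-72,76],[5,-26,96],[0,-26,66]])/1e3);print(P);print(proj('top',P,mt),proj('scene',P,ms))
```

```text
both [0.49615103 0.33205127] 14.170714621112092
[ 0.4 -0.6 -1.9 -1.2 -0.2 -0.8  0.3 -1.3 -1.2  0.5 -1.8  0.7 -1.3 -1.6
 -0.4 -1.3]
top [0.49357718 0.33096469] 14.266753568514897 [ 0.8  0.5 -1.5 -0.3  0.1  0.1  0.6 -0.2]
stopper [267.26582278 191.5443038 ] 79 [351.85416667 148.58333333] 48 (array([0.55499741, 0.01845031, 0.13609306]), np.float64(0.0017851462154453153)) [[0.55422655 0.01768552 0.137     ]] [[0.5560408  0.01844181 0.137     ]]
top [417.03 188.58] [18.6 20.2] 291.5 [[ 0.56193729 -0.3504257   0.117     ]]
top [416.9  188.51] [27.6 28.4] 613.5 [[ 0.56212702 -0.35010756  0.117     ]]
scene [260.06 245.79] [14.2 20.7] 229.0 [[ 0.56921535 -0.35565342  0.117     ]]
scene [263.82 244.47] [29.2 43.8] 921.0 [[ 0.57350122 -0.34748109  0.117     ]]
tri ring (array([ 0.56366882, -0.35124134,  0.11189374]), np.float64(0.004154596290274482)) [[ 0.56151652 -0.35157544  0.117     ]] [[ 0.56798755 -0.35202161  0.117     ]]
[[0.49923392 0.25857001 0.076     ]
 [0.50736399 0.30806649 0.096     ]
 [0.50251613 0.30684243 0.066     ]]
[[177.44079633 216.58335495]
 [155.81641421 212.85699569]
 [160.7605005  215.69658653]] [[382.14248718 112.45675959]
 [393.68369175 100.63622415]
 [391.20205194 107.65818376]]
```

```bash
cat >> h.py <<'E'
from scipy.spatial.transform import Rotation as Ro
def Rt(o=None):
    o=o or arm.get_obs(); return Ro.from_euler('xyz',o['tcp_rot'],degrees=True)
def go(pos,rpy=None):
    o=arm.get_obs();R=Rt(o);R2=R if rpy is None else Ro.from_euler('xyz',rpy,degrees=True)
    rv=(R.inv()*R2).as_rotvec(degrees=True)
    d=(np.array(pos)-o['eef_pos'])*1e3
    print('t',round(o['time'],2),'rotvec',np.round(rv,1),'shift mm before rot',np.round(R.inv().apply(d),1),'after rot',np.round(R2.inv().apply(d),1),'F',np.round(o['force'],1),'op',round(o['opening'],4))
E
python3 - <<'E'
from h import *
go([.5,-.33,.33],[180,0,14.2])
E
python3 -m crank '[0,0,4.2,0,0,-17,-1, 0,0,4.2,0,0,-17,-1, 0,0,0,0,0,-17,-1, 0,0,0,0,0,-17,-1, 0,0,0,0,0,-17,-1]'
python3 - <<'E'
from h import *
go([.5,-.33,.33],[180,0,14.2])
go([.46,.24,.25],[180,0,14.2])
E
```

```text
t 0.15 rotvec [-0.1  0.   8.5] shift mm before rot [ 334.1 -227.2  -85.3] after rot [ 297.  -273.9  -85.6] F [ 0.7 -0.1 -0.1] op 0.0854
time: 0.57
eef_pos: [0.2795, -0.6686, 0.3305]
tcp_rot: [-179.9, 0.0, 14.3]
force: [0.2, 0.4, 0.3]
opening: 0.0256
t 0.57 rotvec [-0.1  0.   0.1] shift mm before rot [ 297.3 -273.7    0.7] after rot [ 296.8 -274.1    0.5] F [0.2 0.4 0.3] op 0.0256
t 0.57 rotvec [-0.1  0.   0.1] shift mm before rot [ 399.2 -835.8   81.3] after rot [ 397.9 -836.5   80.5] F [0.2 0.4 0.3] op 0.0256
```

```bash
python3 -m crank '[0,0,0,29,-27,0,-1, 0,0,0,29,-27,0,-1, 0,0,0,29,-27,0,-1, 0,0,0,29,-27,0,-1, 0,0,0,29,-27,0,-1]'
python3 -m crank '[0,0,0,29,-27,0,-1, 0,0,0,29,-27,0,-1, 0,0,0,29,-27,0,-1, 0,0,0,29,-27,0,-1, 0,0,0,29,-27,0,-1]'
python3 - <<'E'
from h import *
go([.45,.22,.25],[180,0,14.2])
E
```

```text
time: 0.98
eef_pos: [0.3873, -0.5005, 0.33]
tcp_rot: [-180.0, 0.0, 14.3]
force: [0.9, 0.5, -0.0]
opening: 0.0005
time: 1.4
eef_pos: [0.4944, -0.3339, 0.3302]
tcp_rot: [-180.0, 0.0, 14.3]
force: [1.5, -0.8, -0.3]
opening: 0.0004
t 1.4 rotvec [-0.   0.   0.1] shift mm before rot [  93.5 -547.7   80.3] after rot [  92.8 -547.9   80.2] F [ 1.5 -0.8 -0.3] op 0.0004
```

```bash
python3 -m crank '[0,0,0,6,-36.5,0,-1, 0,0,0,6,-36.5,0,-1, 0,0,0,6,-36.5,0,-1, 0,0,0,6,-36.5,0,-1, 0,0,0,6,-36.5,0,-1]'
python3 -m crank '[0,0,0,6,-36.5,0,-1, 0,0,0,6,-36.5,0,-1, 0,0,0,6,-36.5,0,-1, 0,0,0,6,-36.5,0,-1, 0,0,0,6,-36.5,0,-1]'
python3 -m crank '[0,0,0,6,-36.5,8,-1, 0,0,0,6,-36.5,8,-1, 0,0,0,6,-36.5,8,-1, 0,0,0,6,-36.5,8,-1, 0,0,0,6,-36.5,8,-1]'
python3 - <<'E'
from h import *
go([.45,.22,.25],[180,-25,14.2]);snap('wrist','w1.png')
E
```

```text
time: 1.82
eef_pos: [0.4773, -0.1497, 0.3301]
tcp_rot: [-180.0, 0.0, 14.3]
force: [0.5, 0.0, -0.7]
opening: -0.0
time: 2.23
eef_pos: [0.4613, 0.0343, 0.3303]
tcp_rot: [180.0, 0.0, 14.3]
force: [0.9, 0.3, 0.9]
opening: -0.0003
time: 2.65
eef_pos: [0.4455, 0.2185, 0.2899]
tcp_rot: [180.0, 0.0, 14.3]
force: [0.8, -0.6, -0.2]
opening: 0.0002
t 2.65 rotvec [-0.  25.   0.1] shift mm before rot [ 4.7 -0.3 39.9] after rot [-12.6  -0.3  38.2] F [ 0.8 -0.6 -0.2] op 0.0002
```

View pics/w1.png

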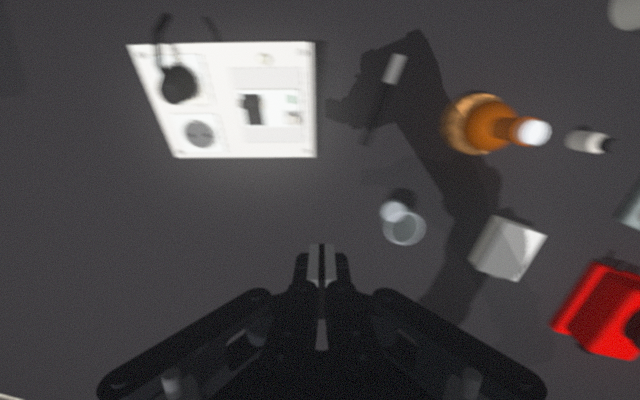

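```bash
python3 -m crank '[0,6.25,0,0,0,0,-1, 0,6.25,0,0,0,0,-1, 0,6.25,0,0,0,0,-1, 0,6.25,0,0,0,0,-1, 0,0,0,0,0,0,-1]'
python3 - <<'E'
from h import *
snap('wrist','w2.png')
m=arm.camera_model('wrist')
L=np.array([[-65,95,36],[-65,-95,36],[65,-95,97],[65,95,97],[-15,-72,76],[5,-26,96]])/1e3
R=Ro.from_euler('z',14.17,degrees=True)
print(proj('wrist',R.apply(L)+[.4955,.332,0],m).round(1))
im=cv2.imread('pics/w2.png');cv2.imwrite('pics/w2c.png',cv2.resize(im[0:200,100:360],None,fx=3,fy=3,interpolation=cv2.INTER_CUBIC))
go([.45,.22,.25],[180,-25,14.2])
E
```

```text
time: 3.12
eef_pos: [0.4428, 0.2137, 0.2882]
tcp_rot: [179.5, -23.4, 14.5]
force: [-0.8, -0.3, -0.2]
opening: 0.0003
[[183.8 232.8]
 [316.  233.3]
 [315.7 130.5]
 [165.1 130.8]
 [298.  195.7]
 [259.7 178. ]]
t 3.17 rotvec [0.3 1.6 0.2] shift mm before rot [-9.7 -4.  38.5] after rot [-10.8  -3.7  38.2] F [ 0.3  0.8 -0.1] op 0.0001
```

View pics/w2c.png

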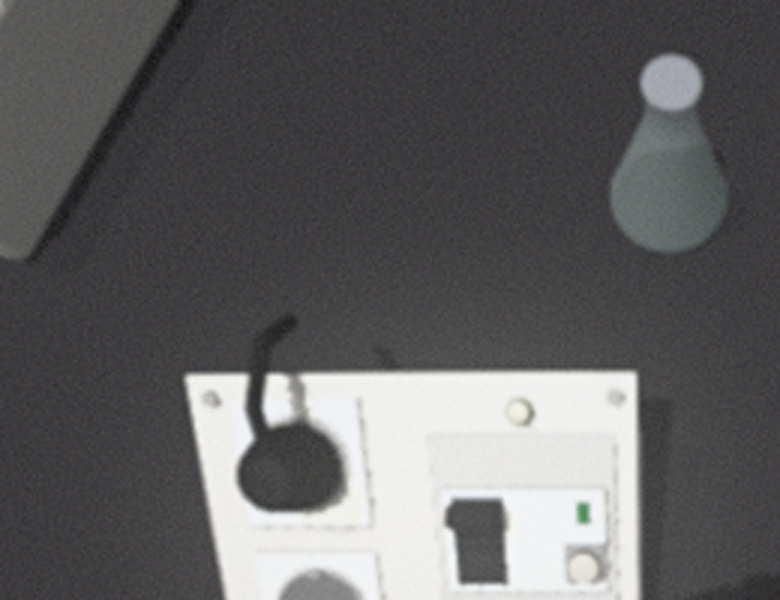

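```bash
cat >> h.py <<'E'
BX=np.array([.4955,.332,0]);BY=14.17
def B(p): return Ro.from_euler('z',BY,degrees=True).apply(np.array(p)/1e3)+BX
def NB(): return Ro.from_euler('z',BY,degrees=True).apply([-np.sin(np.radians(25)),0,np.cos(np.radians(25))])
E
python3 -m crank '[0,1,0,0,0,0,-1, 0,0,0,0,0,0,-1, 0,0,0,0,0,0,-1, 0,0,0,0,0,0,-1, 0,0,0,0,0,0,-1]'
python3 - <<'E'
from h import *
print(np.round(arm.get_obs()['dq'],2))
m=arm.camera_model('wrist')
snap('wrist','w3.png')
L=np.array([[-65,95,36],[-65,-95,36],[65,-95,97],[65,95,97],[-15,-72,76],[5,-26,96]])
print(proj('wrist',B(L),m).round(1))
im=cv2.imread('pics/w3.png');cv2.imwrite('pics/w3c.png',cv2.resize(im[100:260,140:340],None,fx=4,fy=4,interpolation=cv2.INTER_CUBIC)[:600])
go(B([-15,-72,76])+NB()*.054,[180,-25,14.2])
E
```

```text
time: 3.58
eef_pos: [0.4481, 0.2161, 0.2905]
tcp_rot: [179.7, -24.6, 14.2]
force: [0.3, 0.0, -0.2]
opening: -0.0001
[-0.3  -0.1   0.17  0.59  0.57 -0.28 -0.58]
[[185.  239.5]
 [316.7 239.6]
 [316.1 137.5]
 [167.1 138.4]
 [298.7 202.2]
 [260.6 184.8]]
t 3.63 rotvec [ 0.3  0.4 -0. ] shift mm before rot [-35.6 -29.6 165.5] after rot [-36.6 -28.8 165.4] F [-0.3 -0.6 -0. ] op -0.0001
```

View pics/w3c.png

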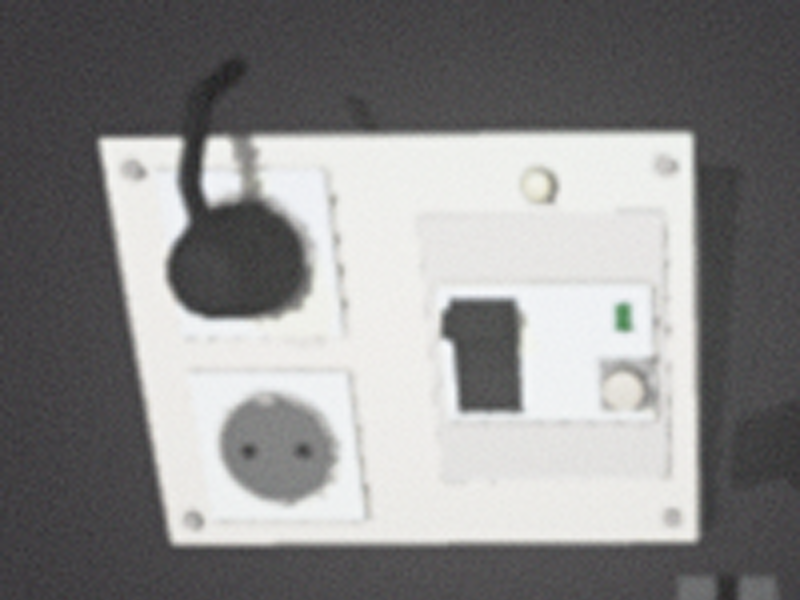

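Run:
```python
from h import *
from scipy.optimize import least_squares
o=arm.get_obs();m=arm.camera_model('wrist');R=Rt(o)
print(arm.nose_length, proj('wrist',o['eef_pos']+R.apply([[0,0,.014],[.011,0,.014],[-.011,0,.014],[0.011,.0145,.014],[0.011,-.0145,.014],[0,0,-.03]]),m).round(1))
L=np.array([[-65,95,36],[-65,-95,36],[65,-95,97],[65,95,97],[-15,-72,76]])/1e3
u=np.array([[183,236.2],[314.2,235.2],[313.5,133],[165,134.2],[296.5,197.5]])
def f(p): return (proj('wrist',Ro.from_euler('z',p[2]).apply(L)+[p[0],p[1],0],m)-u).ravel()
r=least_squares(f,[.5,.33,.25]);print(r.x[:2],np.degrees(r.x[2]),r.fun.round(1))
im=cv2.imread('pics/w3.png');cv2.imwrite('pics/w3d.png',cv2.resize(im[200:400,200:440],None,fx=3,fy=3))
```

```text
0.014 [[321.9 262. ]
 [321.9 244.8]
 [321.9 278.4]
 [347.8 244.8]
 [296.  244.8]
 [322.1 316.6]]
[0.50004662 0.3363317 ] 14.353191709024962 [ 0.1 -0.4  0.4  0.2 -0.1 -0.1 -0.3  0.1 -0.1  0.2]
```

View pics/w3d.png

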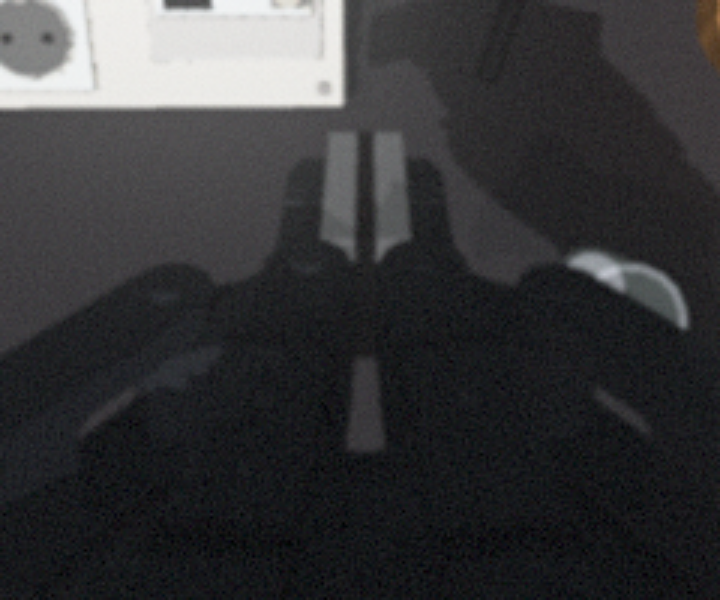

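```bash
sed -i 's/^BX=.*/BX=np.array([.500,.3363,0]);BY=14.35/' h.py
python3 - <<'E'
from h import *
go(B([-15,-72,76])+NB()*.044,[180,-25,14.35])
E
```

```text
t 3.63 rotvec [ 0.3  0.4 -0.2] shift mm before rot [-30.4 -32.6 177.9] after rot [-31.4 -31.6 177.9] F [-0.3 -0.6 -0. ] op -0.0001
```

```bash
python3 -m crank '[0.3,0.3,0,-6.2,-6.4,34,-1, 0,0,0,-6.2,-6.4,34,-1, 0,0,0,-6.2,-6.4,34,-1, 0,0,0,-6.2,-6.4,34,-1, 0,0,0,-6.2,-6.4,34,-1]'
python3 -m crank '[0,0,0,0,0,0,-1, 0,0,0,0,0,0,-1, 0,0,0,0,0,0,-1, 0,0,0,0,0,0,-1, 0,0,0,0,0,0,-1]'
python3 - <<'E'
from h import *
go(B([-15,-72,76])+NB()*.014,[180,-25,14.35])
m=arm.camera_model('wrist');snap('wrist','w4.png')
L=np.array([[-65,95,36],[-65,-95,36],[65,-95,97],[65,95,97],[-15,-72,76],[5,-26,96]])
print(proj('wrist',B(L),m).round(1))
im=cv2.imread('pics/w4.png');cv2.imwrite('pics/w4c.png',cv2.resize(im[100:300,200:440],None,fx=3,fy=3))
E
```

```text
time: 4.05
eef_pos: [0.488, 0.2579, 0.164]
tcp_rot: [178.9, -22.8, 14.5]
force: [0.7, 0.7, 1.0]
opening: -0.0003
time: 4.47
eef_pos: [0.4884, 0.2578, 0.1668]
tcp_rot: [179.5, -23.0, 14.0]
force: [0.1, 0.2, 0.1]
opening: -0.0002
t 4.47 rotvec [ 0.7  2.  -0.3] shift mm before rot [-21.5  -2.   75.7] after rot [-24.1  -1.2  74.9] F [0.1 0.2 0.1] op -0.0002
[[151.5 285.9]
 [342.9 284.9]
 [347.  136.9]
 [112.4 139.9]
 [319.1 236.5]
 [260.4 212.8]]
```

View pics/w4c.png

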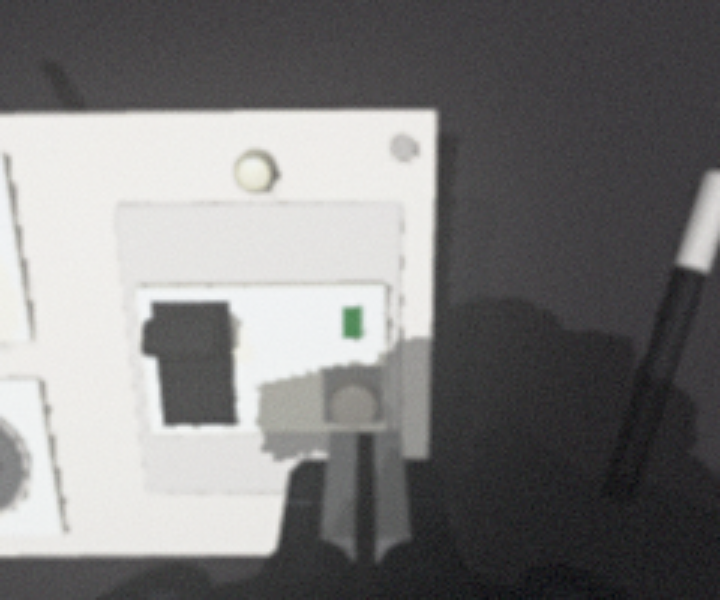

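Run:
```python
from h import *
o=arm.get_obs();print(o['qpos'].round(1),o['eef_pos'],o['tcp_rot'])
```

```text
[ -47.1   24.6   12.4  132.8   64.6    4.5 -176.7] [0.488451   0.25783422 0.16678937] [179.46468194 -22.99670607  14.03501213]
```

```bash
python3 -m crank '[0,-4,0,0,0,0,-1, 0,-4,0,0,0,0,-1, 0,-4,0,0,0,0,-1, 0,-4,0,0,0,0,-1, 0,-2,0,0,0,0,-1]'
python3 - <<'E'
from h import *
o=arm.get_obs();print(o['qpos'].round(1),o['eef_pos'],o['tcp_rot'],o['dq'].round(0))
E
```

```text
time: 4.93
eef_pos: [0.4928, 0.2571, 0.1625]
tcp_rot: [179.2, -8.6, 13.7]
force: [1.5, -1.1, -0.1]
opening: 0.0003
[ -14.7   28.1  -25.9  122.3   35.2   28.7 -144. ] [0.49278845 0.25712963 0.16253323] [179.17035399  -8.62511204  13.70189443] [ 20.   8. -23. -14. -27.  28.  29.]
```

```bash
cat >> h.py <<'E'
def SB(): return Ro.from_euler('z',BY,degrees=True).apply([np.cos(np.radians(25)),0,np.sin(np.radians(25))])
def edge(P,rpy,tip=(.011,0,.014)):
    return P-Ro.from_euler('xyz',rpy,degrees=True).apply(tip)
E
python3 - <<'E'
from h import *
r=[180,-5,14.35]
go(edge(B([-15,-72,76])+SB()*.003+NB()*.012,r),r)
E
```

```text
t 4.93 rotvec [ 0.9 -3.6 -0.7] shift mm before rot [-12.1  -3.8  60.2] after rot [-8.3 -2.9 60.9] F [ 1.5 -1.1 -0.1] op 0.0003
```

```bash
python3 -m crank '[0.9,-3.6,-0.7,0,0,0,-1, 0,0,0,-4,-1.5,20,-1, 0,0,0,-4.3,-1.4,20,-1, 0,0,0,0,0,20,-1, 0,0,0,0,0,0,-1]'
python3 -m crank '[0,0,0,0,0,0,-1, 0,0,0,0,0,0,-1, 0,0,0,0,0,0,-1, 0,0,0,0,0,0,-1, 0,0,0,0,0,0,-1]'
python3 - <<'E'
from h import *
m=arm.camera_model('wrist');snap('wrist','w5.png')
im=cv2.imread('pics/w5.png');cv2.imwrite('pics/w5c.png',cv2.resize(im[100:300,200:440],None,fx=3,fy=3))
r=[180,-5,14.35]
go(edge(B([-15,-72,76])+SB()*.003,r),r)
E
```

```text
time: 5.35
eef_pos: [0.4862, 0.2572, 0.0982]
tcp_rot: [179.7, -4.8, 14.5]
force: [0.1, -0.8, -0.3]
opening: -0.0
time: 5.77
eef_pos: [0.4881, 0.2596, 0.1014]
tcp_rot: [179.9, -5.1, 14.5]
force: [0.9, -0.1, 0.4]
opening: 0.0001
t 5.82 rotvec [ 0.1 -0.1  0.2] shift mm before rot [ 5.1  0.6 11.5] after rot [ 5.2  0.6 11.4] F [ 1.  -0.4 -0.5] op -0.0
```

View pics/w5c.png

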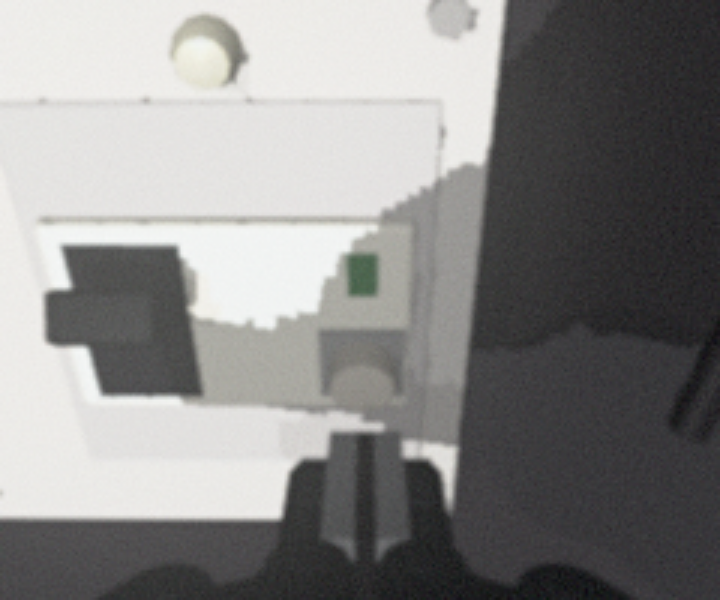

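```bash
python3 -m crank '[0,0,0,1.5,0.2,3.5,-1, 0,0,0,1.5,0.2,3.5,-1, 0,0,0,1.5,0.2,3.5,-1, 0,0,0,0.7,0,1.5,-1, 0,0,0,0,0,0,-1]'
python3 - <<'E'
from h import *
r=[180,-5,14.35]
go(edge(B([-15,-72,76])+SB()*.003,r),r)
E
```

```text
time: 6.23
eef_pos: [0.494, 0.2603, 0.0884]
tcp_rot: [179.8, -5.0, 14.5]
force: [-0.6, -0.9, 2.6]
opening: 0.0
t 6.23 rotvec [ 0.2 -0.   0.2] shift mm before rot [ 0.4 -0.2 -1.8] after rot [ 0.4 -0.2 -1.8] F [-0.6 -0.9  2.6] op 0.0
```

Contact shows at 2.6 N. I'm pressing further along the face normal.

```bash
python3 -m crank '[0,0,0,0.5,0,1.3,-1, 0,0,0,0.5,0,1.3,-1, 0,0,0,0.3,0,0.8,-1, 0,0,0,0,0,0,-1, 0,0,0,0,0,0,-1]'
python3 - <<'E'
from h import *
r=[180,-5,14.35]
go(edge(B([-15,-72,76])+SB()*.003,r),r)
m=arm.camera_model('wrist');snap('wrist','w6.png')
im=cv2.imread('pics/w6.png');cv2.imwrite('pics/w6c.png',cv2.resize(im[100:300,200:440],None,fx=3,fy=3))
E
```

```text
time: 6.65
eef_pos: [0.4953, 0.2605, 0.0857]
tcp_rot: [179.8, -5.0, 14.6]
force: [-1.1, -0.6, 3.3]
opening: 0.0
t 6.65 rotvec [ 0.2 -0.   0.2] shift mm before rot [-0.7 -0.2 -4.7] after rot [-0.7 -0.2 -4.7] F [-1.1 -0.6  3.3] op 0.0
```

View pics/w6c.png

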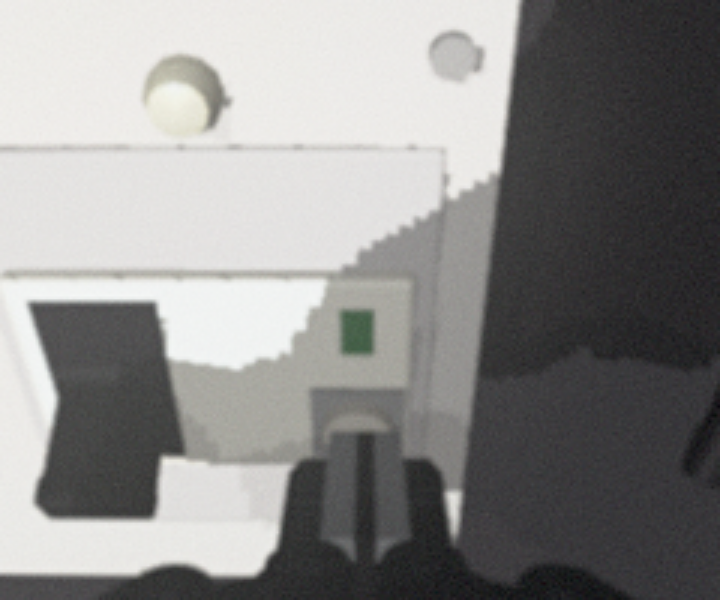

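```bash
cat >> h.py <<'E'
def P(s,n,y=-26): return B([0,y,66])+SB()*s/1e3+NB()*n/1e3
E
python3 - <<'E'
from h import *
r=[180,-5,14.35]
print(np.round(Rt().inv().apply(NB()),3),np.round(Rt().inv().apply(SB()),3))
go(edge(P(-38,42),r),r)
go(edge(P(-38,12),r),r)
go(edge(P(-16,12),r),r)
go(edge(P(3,12),r),r)
E
```

```text
[-0.342  0.001 -0.94 ] [ 0.94   0.004 -0.342]
t 6.7 rotvec [ 0.2 -0.   0.2] shift mm before rot [-39.4 -46.3 -18.9] after rot [-39.5 -46.2 -18.8] F [-1.6 -1.1  3.5] op -0.0001
t 6.7 rotvec [ 0.2 -0.   0.2] shift mm before rot [-29.1 -46.3   9.3] after rot [-29.3 -46.2   9.4] F [-1.6 -1.1  3.5] op -0.0001
t 6.7 rotvec [ 0.2 -0.   0.2] shift mm before rot [ -8.4 -46.3   1.7] after rot [ -8.6 -46.2   1.9] F [-1.6 -1.1  3.5] op -0.0001
t 6.7 rotvec [ 0.2 -0.   0.2] shift mm before rot [  9.4 -46.2  -4.7] after rot [  9.3 -46.2  -4.6] F [-1.6 -1.1  3.5] op -0.0001
```

```bash
python3 -m crank '[0,0,0,-8.5,0,-23.5,-1, 0,0,0,-15.5,-23,2.3,-1, 0,0,0,-15.5,-23,2.3,-1, 0,0,0,5.1,0,14,-1, 0,0,0,5.1,0,14,-1]'
python3 -m crank '[0,0,0,0,0,0,-1, 0,0,0,0,0,0,-1, 0,0,0,0,0,0,-1, 0,0,0,0,0,0,-1, 0,0,0,0,0,0,-1]'
python3 - <<'E'
from h import *
r=[180,-5,14.35]
go(edge(P(-38,12),r),r)
go(edge(P(3,12),r),r)
snap('wrist','w7.png')
im=cv2.imread('pics/w7.png');cv2.imwrite('pics/w7c.png',cv2.resize(im[100:300,200:440],None,fx=3,fy=3))
E
```

```text
time: 7.12
eef_pos: [0.4551, 0.3005, 0.0742]
tcp_rot: [180.0, -5.1, 14.8]
force: [0.2, -0.1, 0.4]
opening: -0.0001
time: 7.53
eef_pos: [0.4566, 0.2979, 0.0744]
tcp_rot: [179.9, -5.1, 14.5]
force: [0.3, -0.3, -0.6]
opening: -0.0002
t 7.53 rotvec [ 0.1 -0.1  0.2] shift mm before rot [-0.1 -0.4  0.6] after rot [-0.1 -0.4  0.6] F [ 0.3 -0.3 -0.6] op -0.0002
t 7.53 rotvec [ 0.1 -0.1  0.2] shift mm before rot [ 38.4  -0.3 -13.4] after rot [ 38.4  -0.4 -13.4] F [ 0.3 -0.3 -0.6] op -0.0002
```

View pics/w7c.png

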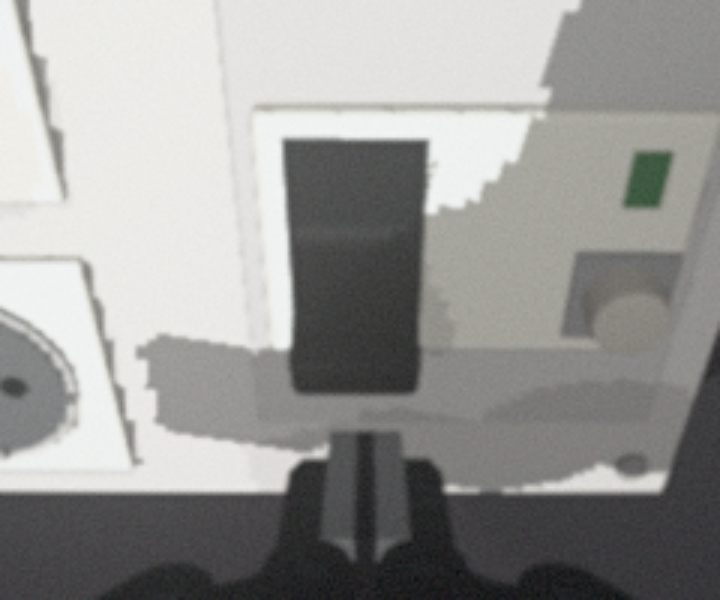

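```bash
python3 -m crank '[0,0,0,6,0,-2.1,-1, 0,0,0,6,0,-2.1,-1, 0,0,0,6,0,-2.1,-1, 0,0,0,6,0,-2.1,-1, 0,0,0,6,0,-2.1,-1]'
python3 -m crank '[0,0,0,3,0,-1,-1, 0,0,0,2,0,-0.7,-1, 0,0,0,1,0,-0.3,-1, 0,0,0,0,0,0,-1, 0,0,0,0,0,0,-1]'
python3 - <<'E'
from h import *
r=[180,-5,14.35]
go(edge(P(3,12),r),r)
snap('wrist','w8.png')
im=cv2.imread('pics/w8.png');cv2.imwrite('pics/w8c.png',cv2.resize(im[100:300,200:440],None,fx=3,fy=3))
E
```

```text
time: 8.0
eef_pos: [0.4853, 0.3055, 0.0874]
tcp_rot: [179.9, -5.1, 14.5]
force: [0.6, 0.4, -0.4]
opening: -0.0
time: 8.42
eef_pos: [0.4898, 0.3067, 0.0893]
tcp_rot: [179.8, -5.0, 14.6]
force: [0.2, 0.1, -0.2]
opening: -0.0003
t 8.42 rotvec [ 0.2 -0.   0.2] shift mm before rot [ 2.8 -0.1 -1.5] after rot [ 2.8 -0.2 -1.5] F [ 0.2  0.1 -0.2] op -0.0003
```

View pics/w8c.png

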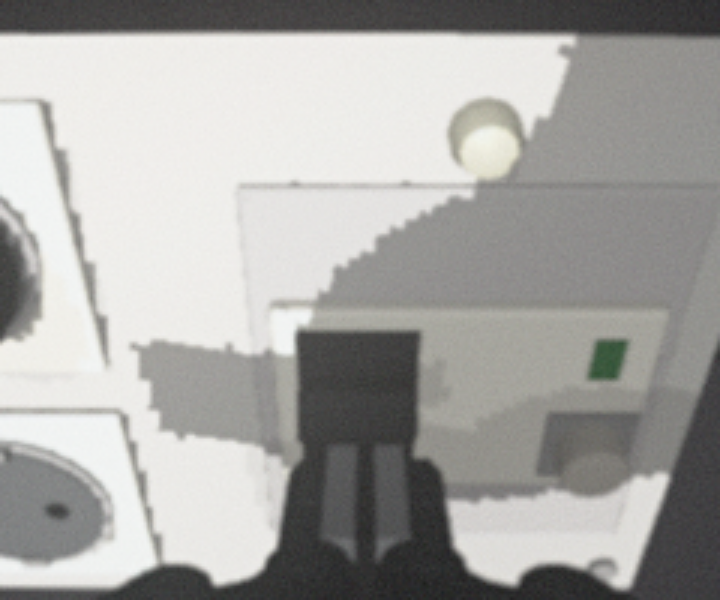

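```bash
python3 -m crank '[0,0,0,1.5,0,-0.5,-1, 0,0,0,1.5,0,-0.5,-1, 0,0,0,0,0,0,-1, 0,0,0,0,0,0,-1, 0,0,0,0,0,0,-1]'
```

```text
time: 8.88
eef_pos: [0.4926, 0.3075, 0.0907]
tcp_rot: [179.8, -5.0, 14.6]
force: [-0.8, 0.2, 0.4]
opening: 0.0004
```

```bash
python3 -m crank '[0,0,0,2,0,-0.7,-1, 0,0,0,2,0,-0.7,-1, 0,0,0,0,0,0,-1, 0,0,0,0,0,0,-1, 0,0,0,0,0,0,-1]'
python3 - <<'E'
from h import *
snap('wrist','w9.png')
im=cv2.imread('pics/w9.png');cv2.imwrite('pics/w9c.png',cv2.resize(im[100:300,200:440],None,fx=3,fy=3))
E
```

```text
time: 9.3
eef_pos: [0.4931, 0.3074, 0.0912]
tcp_rot: [179.7, -4.7, 14.6]
force: [-6.1, 0.4, -1.6]
opening: -0.0
```

View pics/w9c.png

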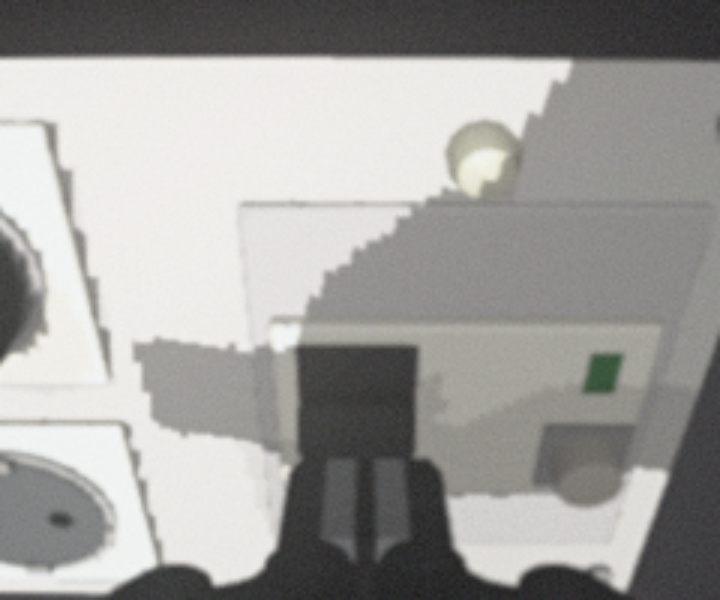

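Contact with the stop shows at 6 N, so the lever is up. I'm backing off, then I'll look again.

```bash
python3 -m crank '[0,0,0,-9.4,0,3.2,-1, 0,0,0,-9.4,0,3.2,-1, 0,0,0,-9,0,-25,-1, 0,0,0,-9,0,-25,-1, 0,0,0,-9,0,-25,-1]'
python3 -m crank '[0,0,0,-3,0,-30,-1, 0,0,0,0,0,-30,-1, 0,0,0,0,0,0,-1, 0,0,0,0,0,0,-1, 0,0,0,0,0,0,1]'
python3 - <<'E'
from h import *
snap('wrist','w10.png')
im=cv2.imread('pics/w10.png');cv2.imwrite('pics/w10c.png',cv2.resize(im[60:260,200:440],None,fx=3,fy=3))
snap('top','t10.png');im=cv2.imread('pics/t10.png');cv2.imwrite('pics/t10c.png',cv2.resize(im[150:270,90:310],None,fx=3,fy=3))
go([.5,.3,.2])
E
```

```text
time: 9.77
eef_pos: [0.4458, 0.2954, 0.157]
tcp_rot: [179.8, -5.0, 14.6]
force: [0.0, -0.8, -0.4]
opening: 0.0003
time: 10.18
eef_pos: [0.4386, 0.2933, 0.216]
tcp_rot: [179.8, -5.1, 14.5]
force: [0.1, -0.5, 1.2]
opening: 0.0106
t 10.28 rotvec [0. 0. 0.] shift mm before rot [60.2  8.7 20.3] after rot [60.2  8.7 20.3] F [-0.6  0.  -0.4] op 0.026
```

View pics/w10c.png

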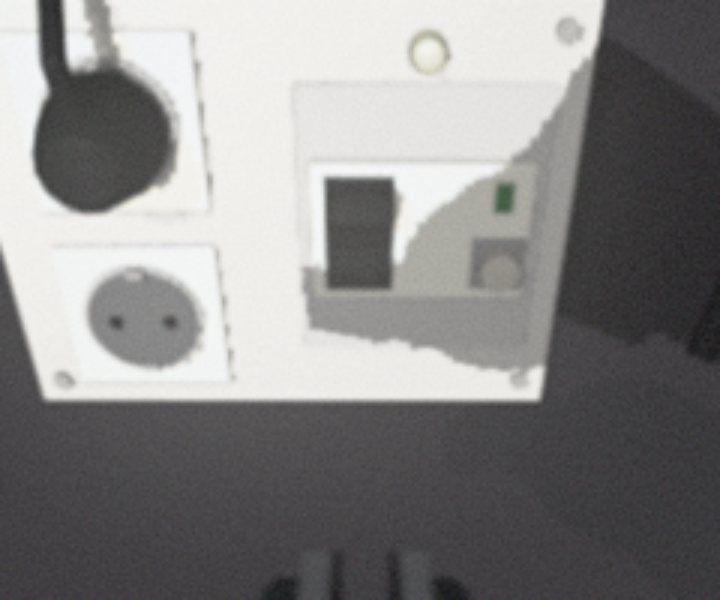

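View pics/t10c.png

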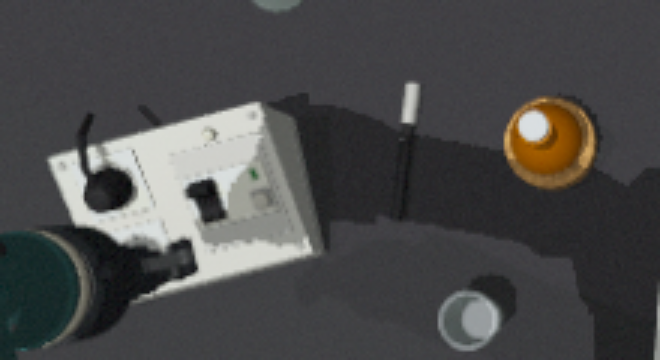

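```bash
python3 - <<'E'
from h import *
go([.535,.022,.25],[180,0,14.5])
E
python3 -m crank '[0,-5,0,0,0,-20,1, 0,0,0,3,36,-10,1, 0,0,0,3,36,0,1, 0,0,0,3,36,0,1, 0,0,0,3,36,0,1]'
python3 - <<'E'
from h import *
go([.535,.022,.25],[180,0,14.5])
E
```

```text
t 10.28 rotvec [ 0.2 -4.9  0. ] shift mm before rot [ 28.7 286.8 -31.5] after rot [ 26.  286.6 -35. ] F [-0.6  0.  -0.4] op 0.026
time: 10.7
eef_pos: [0.4845, 0.1554, 0.2454]
tcp_rot: [179.8, 0.1, 14.6]
force: [0.6, -0.1, 0.7]
opening: 0.0849
t 10.7 rotvec [0.2 0.1 0.1] shift mm before rot [ 15.2 141.8  -4.2] after rot [ 15.4 141.8  -4.6] F [ 0.6 -0.1  0.7] op 0.0849
```

```bash
python3 -m crank '[0,0,0,4,35,-1,1, 0,0,0,4,35,-1,1, 0,0,0,4,35,-1,1, 0,0,0,4,35,-1,1, 0,0,0,0,0,0,1]'
python3 -m crank '[0,0,0,0,0,0,1, 0,0,0,0,0,0,1, 0,0,0,0,0,0,1, 0,0,0,0,0,0,1, 0,0,0,0,0,0,1]'
python3 - <<'E'
from h import *
m=arm.camera_model('wrist');snap('wrist','w11.png')
print(proj('wrist',[[.5585,.022,.137],[.5585,.022,.019+.108]],m))
go([.5585,.022,.099],[180,0,14.5])
E
```

```text
time: 11.12
eef_pos: [0.5372, 0.0164, 0.249]
tcp_rot: [179.6, 0.1, 13.8]
force: [0.2, -1.1, -0.2]
opening: 0.0855
time: 11.53
eef_pos: [0.5346, 0.0272, 0.2509]
tcp_rot: [179.9, -0.0, 14.7]
force: [0.1, -0.9, -0.2]
opening: 0.0854
[[333.74760194 181.18408201]
 [333.26152551 178.38502597]]
t 11.58 rotvec [ 0.2 -0.   0.2] shift mm before rot [ 21.6  10.3 152.1] after rot [ 21.7  10.7 152. ] F [0.3 0.1 0.1] op 0.0853
```

View pics/w11.png

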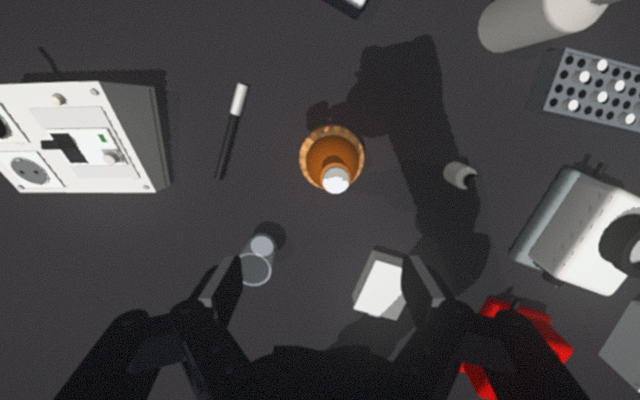

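Run:
```python
from h import *
m=arm.camera_model('wrist');im=cv2.imread('pics/w11.png')
g=im[165:200,318:352].min(2)>130;n,l,st,c=cv2.connectedComponentsWithStats(g.astype(np.uint8));i=1+st[1:,4].argmax();c=c[i]+[318,165];print(c,st[i])
print(at('wrist',[c],.136,m))
cv2.imwrite('pics/w11c.png',cv2.resize(im[110:210,280:390],None,fx=5,fy=5))
```

```text
[335.31818182 180.44055944] [  4   2  27  27 572]
[[0.55938307 0.02041025 0.136     ]]
```

View pics/w11c.png

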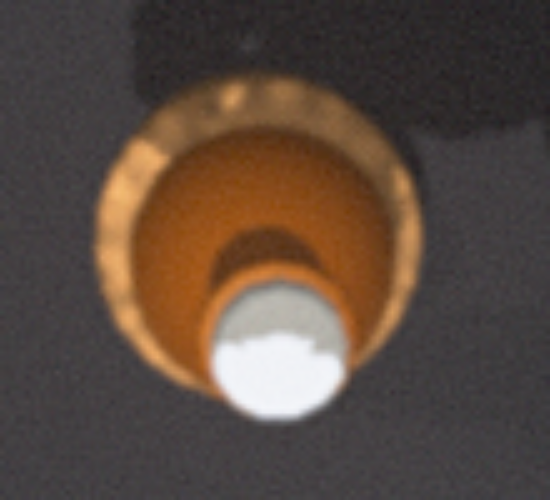

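```bash
python3 - <<'E'
from h import *
go([.5595,.0203,.15],[180,0,14.5])
E
python3 -m crank '[0,0,0,11,6.5,10,1, 0,0,0,11,6.5,10,1, 0,0,0,0,0,30,1, 0,0,0,0,0,30,1, 0,0,0,0,0,20,1]'
python3 -m crank '[0,0,0,0,0,0,1, 0,0,0,0,0,0,1, 0,0,0,0,0,0,1, 0,0,0,0,0,0,1, 0,0,0,0,0,0,1]'
python3 - <<'E'
from h import *
go([.5595,.0203,.099],[180,0,14.5])
m=arm.camera_model('wrist');snap('wrist','w12.png')
E
```

```text
t 11.58 rotvec [ 0.2 -0.   0.2] shift mm before rot [ 22.2  12.4 101.1] after rot [ 22.3  12.6 101. ] F [0.3 0.1 0.1] op 0.0853
time: 12.0
eef_pos: [0.5591, 0.0185, 0.1491]
tcp_rot: [179.9, 0.1, 14.6]
force: [-0.7, -0.4, 0.4]
opening: 0.0854
time: 12.42
eef_pos: [0.5609, 0.0186, 0.1527]
tcp_rot: [179.8, -0.2, 14.5]
force: [0.8, 0.2, -0.2]
opening: 0.0854
t 12.42 rotvec [ 0.2 -0.2  0. ] shift mm before rot [-1.2 -2.2 53.7] after rot [-1.  -2.  53.7] F [ 0.8  0.2 -0.2] op 0.0854
```

View pics/w12.png

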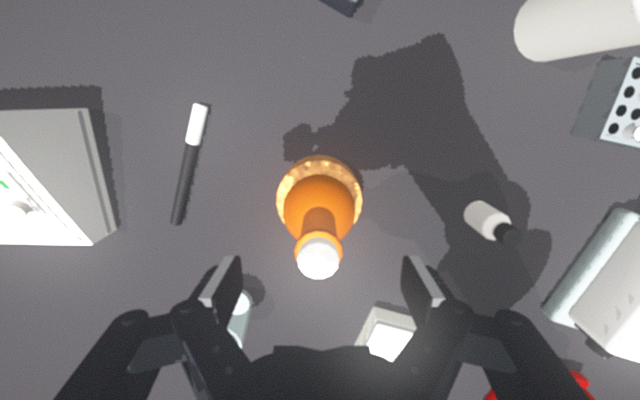

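```bash
python3 -m crank '[0,0,0,-1,-2,20,1, 0,0,0,0,0,20,1, 0,0,0,0,0,13,1, 0,0,0,0,0,0,1, 0,0,0,0,0,0,1]'
python3 - <<'E'
from h import *
go([.5595,.0203,.099],[180,0,14.5])
E
python3 -m crank '[0,0,0,0,0,0,-1, 0,0,0,0,0,0,-1, 0,0,0,0,0,0,-1, 0,0,0,0,0,0,-1, 0,0,0,0,0,0,-1]'
python3 -m crank '[0,0,0,0,0,0,-1, 0,0,0,0,0,0,-1, 0,0,0,0,0,0,-1, 0,0,0,0,0,0,-1, 0,0,0,0,0,0,-1]'
python3 - <<'E'
from h import *
go([.5595,.0203,.099],[180,0,14.5])
m=arm.camera_model('wrist');snap('wrist','w13.png');snap('scene','s13.png')
im=cv2.imread('pics/s13.png');cv2.imwrite('pics/s13c.png',cv2.resize(im[100:220,290:430],None,fx=5,fy=5))
E
```

```text
time: 12.88
eef_pos: [0.5585, 0.0198, 0.0983]
tcp_rot: [179.8, -0.0, 14.5]
force: [-0.3, 0.1, 0.1]
opening: 0.0854
t 12.88 rotvec [ 0.2 -0.   0. ] shift mm before rot [ 1.1 -0.2 -0.7] after rot [ 1.1 -0.2 -0.7] F [-0.3  0.1  0.1] op 0.0854
time: 13.3
eef_pos: [0.5589, 0.0197, 0.0988]
tcp_rot: [179.8, -0.1, 14.5]
force: [1.6, -2.8, 4.1]
opening: 0.0269
time: 13.72
eef_pos: [0.5588, 0.0197, 0.0982]
tcp_rot: [179.8, -0.1, 14.5]
force: [1.1, 0.5, 1.0]
opening: 0.0259
t 13.72 rotvec [ 0.2 -0.1  0. ] shift mm before rot [ 0.8 -0.4 -0.8] after rot [ 0.8 -0.4 -0.8] F [1.1 0.5 1. ] op 0.0259
```

View pics/w13.png

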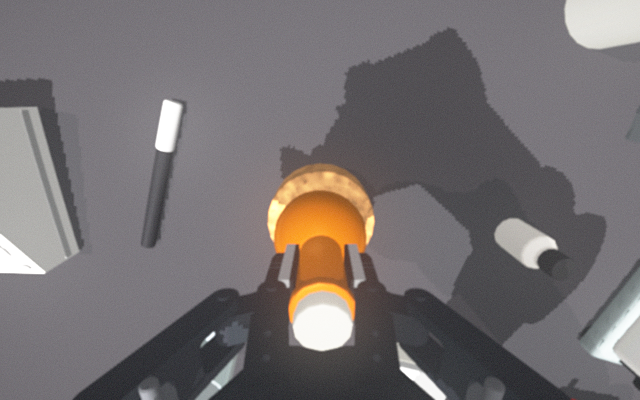

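View pics/s13c.png

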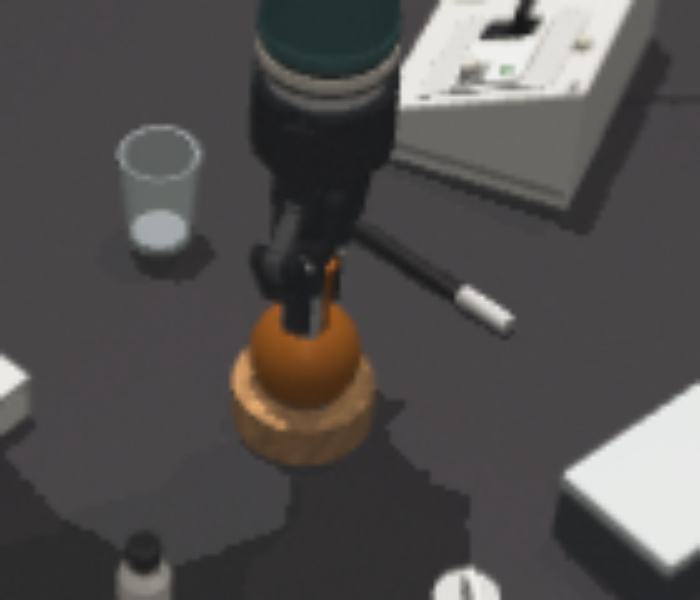

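```bash
python3 -m crank '[0,0,0,0,0,-8,-1, 0,0,0,0,0,-18,-1, 0,0,0,0,0,-30,-1, 0,0,0,0,0,-36,-1, 0,0,0,0,0,-36,-1]'
python3 -m crank '[0,0,0,0,0,-20,-1, 0,0,0,0,0,-5,-1, 0,0,0,0,0,0,-1, 0,0,0,0,0,0,-1, 0,0,0,0,0,0,-1]'
python3 - <<'E'
from h import *
print(at('top',[[331,118]],.1))
m=arm.camera_model('wrist');snap('wrist','w14.png')
go([.545,-.3,.25],[180,0,14.5])
E
```

```text
time: 14.23
eef_pos: [0.5565, 0.0204, 0.2267]
tcp_rot: [179.9, 0.2, 14.6]
force: [1.0, -0.5, -0.6]
opening: 0.0256
time: 14.65
eef_pos: [0.5565, 0.0198, 0.2491]
tcp_rot: [179.9, 0.2, 14.5]
force: [-0.5, 0.5, -2.2]
opening: 0.0256
[[ 0.74935782 -0.13938959  0.1       ]]
t 14.7 rotvec [0.1 0.2 0. ] shift mm before rot [-91.6 306.7   0. ] after rot [-91.4 306.7  -1. ] F [-0.6 -0.  -2.3] op 0.0252
```

View pics/w14.png

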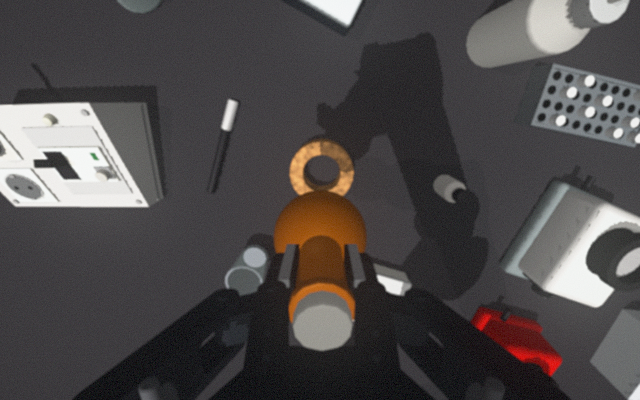

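```bash
python3 -m crank '[0,0,0,-4,10,0,-1, 0,0,0,-8,20,0,-1, 0,0,0,-12,29,0,-1, 0,0,0,-12,30,0,-1, 0,0,0,-12,30,0,-1]'
python3 -m crank '[0,0,0,-12,30,0,-1, 0,0,0,-12,30,0,-1, 0,0,0,-12,30,0,-1, 0,0,0,-12,30,0,-1, 0,0,0,-12,30,0,-1]'
python3 -m crank '[0,0,0,-12,30,0,-1, 0,0,0,-12,30,0,-1, 0,0,0,-11,25,0,-1, 0,0,0,-8,20,0,-1, 0,0,0,-4,10,0,-1]'
python3 -m crank '[0,0,0,0,0,0,-1, 0,0,0,0,0,0,-1, 0,0,0,0,0,0,-1, 0,0,0,0,0,0,-1, 0,0,0,0,0,0,-1]'
python3 - <<'E'
from h import *
m=arm.camera_model('wrist');snap('wrist','w15.png')
go([.567,-.347,.25],[180,0,14.5])
print(proj('wrist',[[.567,-.347,.117]],m))
E
```

```text
time: 15.12
eef_pos: [0.5405, -0.1088, 0.2503]
tcp_rot: [179.9, 0.1, 14.6]
force: [-0.3, -0.5, -1.8]
opening: 0.0254
time: 15.53
eef_pos: [0.5196, -0.2696, 0.2505]
tcp_rot: [179.9, 0.1, 14.5]
force: [0.9, -0.1, -1.4]
opening: 0.0254
time: 15.95
eef_pos: [0.5018, -0.3954, 0.2504]
tcp_rot: [179.8, 0.1, 14.2]
force: [0.5, -0.4, -2.4]
opening: 0.0252
time: 16.37
eef_pos: [0.5053, -0.3883, 0.2523]
tcp_rot: [179.9, -0.1, 14.7]
force: [0.4, -0.8, -1.5]
opening: 0.0255
t 16.42 rotvec [ 0.1 -0.   0.2] shift mm before rot [ 70.3 -24.7   2.3] after rot [ 70.3 -24.9   2.3] F [-1.2 -0.1 -1.4] op 0.0253
[[294.53421816 123.59541132]]
```

View pics/w15.png

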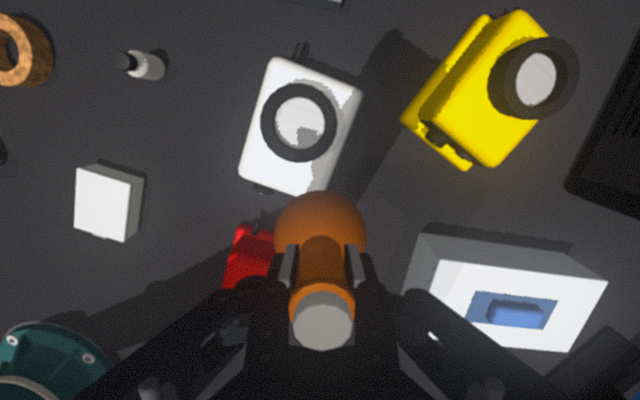

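Run:
```python
from h import *
from scipy.optimize import least_squares
m=arm.camera_model('wrist');im=cv2.imread('pics/w15.png')
a=np.linspace(0,2*np.pi,720,endpoint=False)
def circ(c,r,z=.117): return np.c_[c[0]+r*np.cos(a),c[1]+r*np.sin(a),0*a+z]
g=cv2.GaussianBlur(im.max(2),(0,0),.8).astype(np.float32)
def samp(c,r): 
    p=proj('wrist',circ(c,r),m).astype(np.float32);return cv2.remap(g,p[:,0].reshape(1,-1),p[:,1].reshape(1,-1),cv2.INTER_LINEAR)[0]
# maximize: dark inside ring minus bright at inner/outer
best=[]
for x in np.arange(.555,.582,.0005):
    for y in np.arange(-.365,-.335,.0005):
        s=np.clip(samp((x,y),.028),0,150).mean()+np.clip(samp((x,y),.032),0,150).mean()+np.clip(samp((x,y),.034),0,150).mean()-.5*np.clip(samp((x,y),.022),0,150).mean()-.5*np.clip(samp((x,y),.040),0,150).mean()
        best.append((s,x,y))
best.sort();print(best[:4])
c=best[0][1:]
v=im.copy()
for r in(.024,.036): cv2.polylines(v,[np.int32(proj('wrist',circ(c,r),m)*8)],True,(0,255,0),1,cv2.LINE_AA,3)
v=v[70:180,230:370];cv2.imwrite('pics/w15c.png',cv2.resize(v,None,fx=5,fy=5))
go([*c,.25],[180,0,14.5])
```

```text
[(np.float32(83.465294), np.float64(0.5679999999999986), np.float64(-0.3515)), (np.float32(84.12828), np.float64(0.5674999999999987), np.float64(-0.3515)), (np.float32(84.73136), np.float64(0.5679999999999986), np.float64(-0.351)), (np.float32(84.81279), np.float64(0.5674999999999987), np.float64(-0.351))]
t 16.42 rotvec [ 0.1 -0.   0.2] shift mm before rot [ 70.2 -20.1   2.3] after rot [ 70.1 -20.3   2.3] F [-1.2 -0.1 -1.4] op 0.0253
```

View pics/w15c.png

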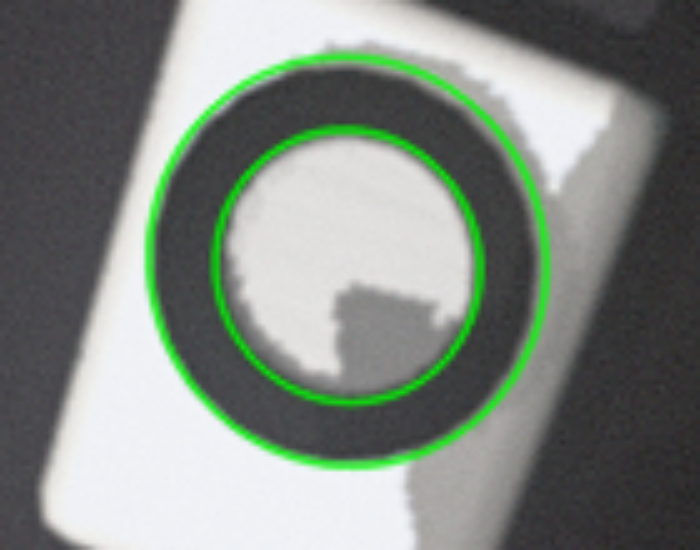

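```bash
python3 - <<'E'
from h import *
go([.5668,-.3519,.205],[180,0,14.5])
E
python3 -m crank '[0,0,0,10,-3,0,-1, 0,0,0,20,-6,0,-1, 0,0,0,20,-6,0,-1, 0,0,0,13,-4,5,-1, 0,0,0,6,-1.5,10,-1]'
python3 -m crank '[0,0,0,0,0,15,-1, 0,0,0,0,0,12,-1, 0,0,0,0,0,5,-1, 0,0,0,0,0,0,-1, 0,0,0,0,0,0,-1]'
python3 - <<'E'
from h import *
go([.5668,-.3519,.185],[180,0,14.5])
m=arm.camera_model('wrist');snap('wrist','w16.png');snap('scene','s16.png');
im=cv2.imread('pics/s16.png');cv2.imwrite('pics/s16c.png',cv2.resize(im[170:300,190:330],None,fx=5,fy=4.6))
im=cv2.imread('pics/w16.png');cv2.imwrite('pics/w16c.png',cv2.resize(im[120:360,220:420],None,fx=2.5,fy=2.5))
E
```

```text
t 16.42 rotvec [ 0.1 -0.   0.2] shift mm before rot [ 68.9 -20.1  47.3] after rot [ 68.8 -20.2  47.3] F [-1.2 -0.1 -1.4] op 0.0253
time: 16.83
eef_pos: [0.5704, -0.3503, 0.2384]
tcp_rot: [179.8, -0.3, 14.8]
force: [0.4, -0.1, -1.1]
opening: 0.0255
time: 17.25
eef_pos: [0.5655, -0.3539, 0.2045]
tcp_rot: [179.9, 0.0, 14.5]
force: [-0.1, 0.1, -1.5]
opening: 0.0253
t 17.25 rotvec [ 0.1  0.  -0. ] shift mm before rot [ 1.7 -1.6 19.5] after rot [ 1.7 -1.6 19.5] F [-0.1  0.1 -1.5] op 0.0253
```

View pics/s16c.png

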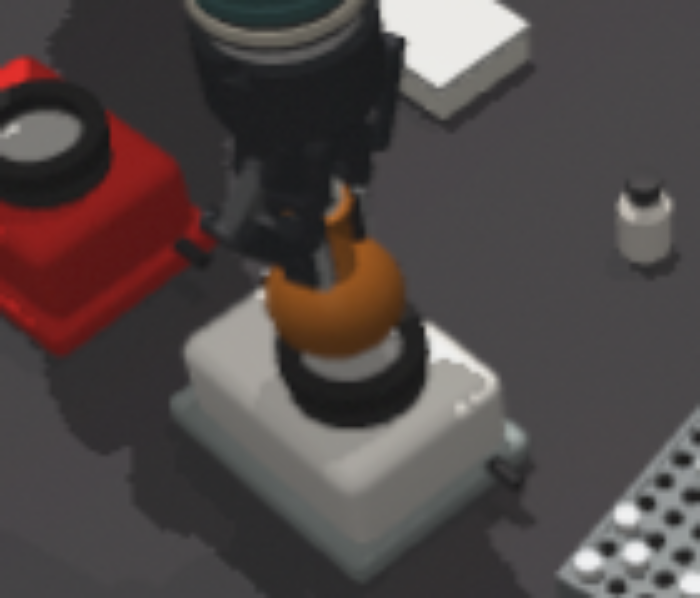

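View pics/w16c.png

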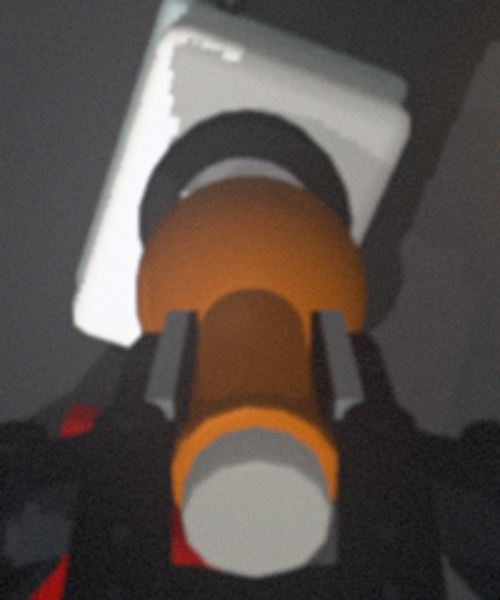

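```bash
python3 -m crank '[0,0,0,1.7,-1.6,3,-1, 0,0,0,0,0,5,-1, 0,0,0,0,0,4,-1, 0,0,0,0,0,3,-1, 0,0,0,0,0,0,-1]'
python3 -m crank '[0,0,0,0,0,2,-1, 0,0,0,0,0,1,-1, 0,0,0,0,0,1,-1, 0,0,0,0,0,0,-1, 0,0,0,0,0,0,-1]'
python3 - <<'E'
from h import *
go([.5668,-.3519,.185],[180,0,14.5])
E
```

```text
time: 17.77
eef_pos: [0.5669, -0.3512, 0.189]
tcp_rot: [179.9, 0.0, 14.5]
force: [-0.6, 0.2, -1.4]
opening: 0.0255
time: 18.18
eef_pos: [0.5676, -0.3514, 0.1861]
tcp_rot: [179.8, -0.0, 14.5]
force: [-0.2, 0.0, -2.3]
opening: 0.0256
t 18.18 rotvec [ 0.2 -0.   0. ] shift mm before rot [-0.9  0.2  1.1] after rot [-0.9  0.2  1.1] F [-0.2  0.  -2.3] op 0.0256
```

```bash
python3 -m crank '[0,0,0,0,0,1,-1, 0,0,0,0,0,0.5,-1, 0,0,0,0,0,0.5,-1, 0,0,0,0,0,0,-1, 0,0,0,0,0,0,-1]'
python3 -m crank '[0,0,0,0,0,1,-1, 0,0,0,0,0,0.5,-1, 0,0,0,0,0,0.5,-1, 0,0,0,0,0,0,-1, 0,0,0,0,0,0,-1]'
```

```text
time: 18.6
eef_pos: [0.5678, -0.3514, 0.1845]
tcp_rot: [179.8, -0.1, 14.5]
force: [-1.4, 0.9, 1.6]
opening: 0.0252
time: 19.02
eef_pos: [0.5678, -0.3514, 0.1823]
tcp_rot: [179.8, -0.1, 14.5]
force: [-1.5, 0.6, 4.3]
opening: 0.0259
```

```bash
python3 -m crank '[0,0,0,-0.3,0.2,1,-1, 0,0,0,-0.3,0,1,-1, 0,0,0,0,0,1,-1, 0,0,0,0,0,0,-1, 0,0,0,0,0,0,-1]'
python3 -m crank '[0,0,0,0,0,0.6,-1, 0,0,0,0,0,0.4,-1, 0,0,0,0,0,0,-1, 0,0,0,0,0,0,-1, 0,0,0,0,0,0,-1]'
```

```text
time: 19.43
eef_pos: [0.5676, -0.3515, 0.1796]
tcp_rot: [179.8, -0.1, 14.6]
force: [-2.1, 1.0, 5.9]
opening: 0.0253
time: 19.85
eef_pos: [0.5676, -0.3515, 0.1789]
tcp_rot: [179.8, -0.1, 14.6]
force: [-1.3, 1.0, 7.4]
opening: 0.0253
```

```bash
python3 -m crank '[0,0,0,0,0,0.4,-1, 0,0,0,0,0,0.3,-1, 0,0,0,0,0,0,-1, 0,0,0,0,0,0,-1, 0,0,0,0,0,0,-1]'
python3 -m crank '[0,0,0,0,0,0,-1, 0,0,0,0,0,0,-1, 0,0,0,0,0,0,-1, 0,0,0,0,0,0,-1, 0,0,0,0,0,0,-1]'
python3 - <<'E'
from h import *
F=[]
snap('wrist','w17.png');F.append(arm.get_obs()['force']);snap('scene','s17.png');F.append(arm.get_obs()['force']);snap('top','t17.png');F.append(arm.get_obs()['force']);print(np.round(F,1),arm.get_obs()['eef_pos'])
im=cv2.imread('pics/s17.png');cv2.imwrite('pics/s17c.png',cv2.resize(im[170:300,190:330],None,fx=5,fy=4.6))
im=cv2.imread('pics/w17.png');cv2.imwrite('pics/w17c.png',cv2.resize(im[120:360,220:420],None,fx=2.5,fy=2.5))
E
```

```text
time: 20.27
eef_pos: [0.5677, -0.3515, 0.1783]
tcp_rot: [179.8, -0.1, 14.6]
force: [-1.9, 0.7, 8.2]
opening: 0.026
time: 20.68
eef_pos: [0.5677, -0.3515, 0.1783]
tcp_rot: [179.8, -0.1, 14.6]
force: [-2.7, 0.7, 8.4]
opening: 0.0249
[[-1.2  0.8  7.9]
 [-2.3  0.6  8.3]
 [-0.9  1.7  8.3]] [ 0.56765814 -0.35151924  0.17829027]
```

View pics/s17c.png

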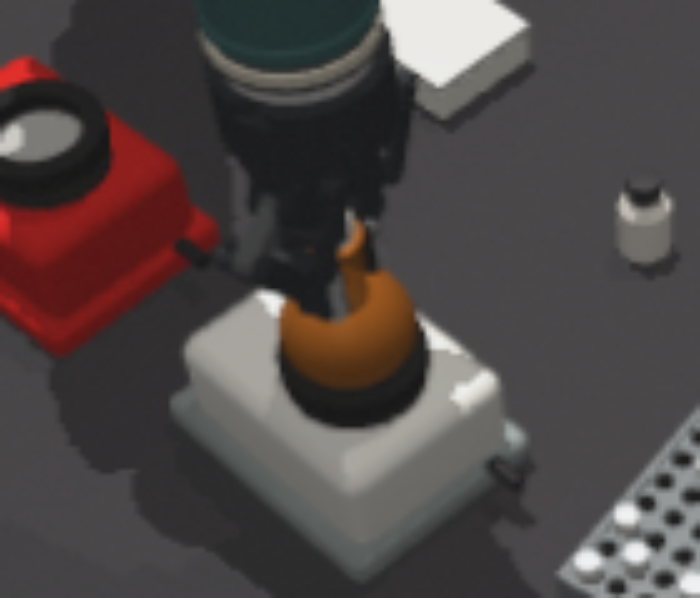

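View pics/w17c.png

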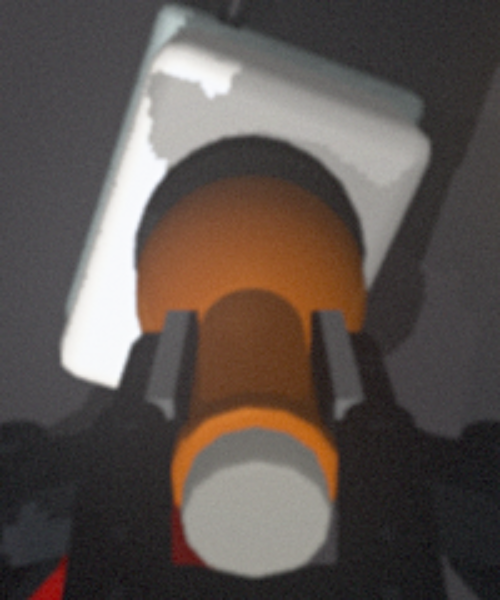

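View pics/t17.png

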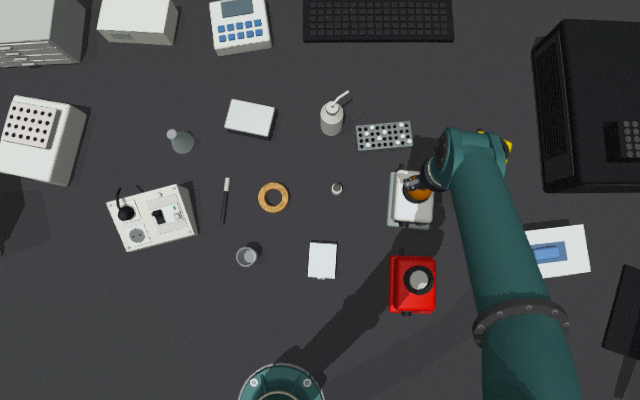

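The scene crop shows the flask seated in the ring head at (350,345). The top view shows the lever still up at (160,215) and the other things where they were. Steady push is about 8.2 N plus 1.6 N flask weight, so about 9.8 N on the spring, which means the head is about 6.8 mm down.

```bash
python3 -c "
from cell import arm
print(arm.job_done()); print(arm.get_obs()['time'])"
```

```text
the job is handed in; nothing more can be done
None
the job is handed in; nothing more can be done
```

The job is handed in, at about 21 s of the 54 s allowed; no verdict is given.

- **Breaker:** I pressed the test button with the closed fingertips until the wrist camera showed the lever dropped, at about 3.3 N. I judge it went in about 3 mm, which trips the breaker but is not the full 5 mm. I then pushed the lever up until the force against its stop reached about 6 N. Later wrist and top pictures show it still up.
- **Flask:** I gripped the neck, lifted the flask upright out of the cork ring and seated it in the white mixer's ring head. It is now pressed down and held.
- **Last checks:** The tool is about 6.8 mm below first contact, and the net spring force is about 9.8 N. Both put the head about 6.8 mm of 8 mm down. The tool is within 0.3° of upright, and the grip opening is steady at about 25–26 mm. The other things show no movement in the top picture, though the arm hides the yellow mixer and part of the box beside it there.
- **What did not fit:**
  - The arm could not reach the full 25° tilt square to the box face, so I pressed the button with the tool nearly upright.
  - The top and scene cameras were off from the wrist camera by 4–6 mm, so I used the wrist camera.
  - A sideways force of 1–3 N remains on the seated flask.

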